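# Wind the glue-up timer

## Task

The glue-up is about to start: wind the clockwork timer in the yellow case and leave the blue one alone. Turn its brass key clockwise (seen from above) in at least two partial turns, letting go of the key about half-way and taking a fresh hold, until the red pointer on the key stands inside the green band of the dial; then let go.

Things in the scene. Friction and masses are not known exactly. Their poses are not given: they have to be found in the camera images.
- yellow_key (a joint): winding of the yellow timer's key, rad; 0 = run down, grows clockwise seen from above, stop at 3.3; starts at 0.05 to 0.45. The dial's green band spans 2.3 to 2.9. A mainspring resists (0.10 to 0.16 N m to wind) and a friction brake holds the key wherever it is let go. Turned anticlockwise while held it unwinds: let go before turning the gripper back.
- yellow_grip (a point): centre of the upright flat brass wing of the yellow timer's key, on its upright axis, 80 mm above the bench and 28 mm above the dial; pinch it here from above. The wing is 46 mm long (point x), 9 mm thick (y), 26 mm high (z, up; 13 mm above and below this point). The point turns with the key; +x points along the red pointer, a bar just above the dial that reaches 46 mm from the axis.
- yellow_timer: the timer to wind: fixed yellow case, 124 x 116 mm (x, y) and 48 mm high, white round dial on top with the key at its centre and a green band at its +x side. Origin: centre of its underside, on the bench, below the key's axis; z up.
- blue_tip (a point): tip of the red pointer of the second timer, alike in shape and size but with a blue case and a steel key, to be left alone; the tip is 46 mm from its key's axis, just above its dial, +x pointing outward along the pointer.

How it is judged:
By the outcome, as a careful person would: the job done as asked, in the order asked, and still so for the second after the job is handed in, with the robot touching nothing.
It also fails if it takes over 40 s, if anything falls off the work surface, if the arm or the gripper's body presses on something with over 40 N, if the wrist force passes 120 N, or if a joint passes its speed limit or range.

## Robot

A 6-joint arm with a two-finger parallel gripper is mounted at the origin on a cart in front of the work surface, level with it; the furniture and walls round the work are solid. World frame = base frame: x ahead of the robot, y to its left, z up, the work surface at z = 0. Lengths are in m, angles in rad, forces in N, time in s.
With the tool pointing down it reaches from about 0.325 to 0.775 m from the base axis. Payload 5.5 kg.
Tool frame: the origin (TCP) lies at the very end of the fingers, on their centre line; the grasp point (between the pads) lies 19 mm behind it; z points along the fingers, y is the line along which they close (so a half turn about z gives the same grasp; the last joint's range is limited). The gripper opens to 85 mm and grips with 20 to 120 N. Pads are 22 mm wide; open, the fingers measure 114 mm over their backs; the gripper's body (76 mm by 85 mm) begins 54 mm behind the grasp point. The pads swing forward as they close: fully open they stand 13 mm farther back than shut.
Start: joints at [1.209, 0.091, 1.231, -0, 1.82, -0.057], TCP at [0.18, 0.572, 0.231] pointing down, gripper open.
Joint ranges: [-2.87, 2.87], [-0.86, 2.18], [0.17, 2.46], [-1.51, 4.65], [0.06, 2.69], [-2.65, 2.65]. Speed limits (rad/s): [2.57, 2.57, 3.01, 3.14, 3.14, 3.14].

## Interface

Orientations are given as a unit quaternion [w, x, y, z].
In Python, from workcell import bot gives the robot as it stands. The module is installed in compiled form; this text tells all that it offers.
- The arm moves only by the tool drive_tool, never from a script. Its argument "increments" is a list of rows, each a list of 7 numbers: the shift along the world's x, y, z in mm, then the turn, a rotation vector about the world's x, y, z in rad, then the opening, from 0 (shut) to 1 (fully open). A call has 1 to 5 rows; each row shifts and turns the commanded pose from where the row before left it; what a row does not reach is not made up. A row lasts 1/10 s, in which the tool goes at most 50 mm and 8.59 degrees, less where a joint would pass 70% of its speed; a pose out of reach is approached as far as the arm can. A call with a gripper value outside its range is refused whole. The fingers move at their own pace and stop on an object; "newtons" is the grip in N (left out, the last holds). Time passes only in rows, so rows that do not move let the fingers close. It gives the time, the measured TCP pose, the force, the opening and the grip force at its end, in the units of the state.
- bot.state(): the state, without advancing time (a new reading comes with each control period).
- bot.camera(name): name is "scene" or "top" or "wrist"; returns a dict with "pixels" (400x640x3 uint8, red, green, blue), "fx", "fy", "cx", "cy" (pixels), "origin" and "rotation" of the camera in the world; the wrist camera has in their place "mount" (4x4, takes a point from camera to tool coordinates, whose origin is the TCP and whose axes are the flange's). Camera axes: x right, y up, looking along -z (the intrinsics and any distortion apply to the point x, -y, -z); pixel columns grow to the right and rows downward; lengths in m; the calibration is good to about 2 mm. The wrist camera is an equidistant fisheye: a pixel r from the principal point sees the ray r / f radians off the axis. A picture is of the moment at which its call begins: read the wrist's pose just before it. There is no depth.
- bot.finish_job(): hands the job in; it is judged then, once.
The state is a dict: "t": time; "joints": joint angles; "qvel": joint speeds; "tau": joint torques, N m; "tool_pos": TCP position; "tool_rot": TCP orientation; "ft_force": force on the tool from outside, world axes, zero at the start; "moment": the same for the moment, N m; "gripper_width": finger opening in m; "grasp_force": force on a finger pad.
Only numpy, scipy, OpenCV 4.12 (cv2) and the standard library are available. Lean on these libraries where they do the work, as an engineer would, in place of code of your own. Each camera call takes 0.05 s, during which the arm holds its last target. There are 200 camera calls.

## Working session

There is one attempt and no reset: what is moved stays moved. The work goes in short steps, Python scripts to look and compute and a tool call to move; the robot and the scene stay as the last step left them, time stands still between calls to the robot, and variables do not carry over. Pictures are saved under pics/ and viewed, at most 10 in all, crops included, and the job is handed in when it is done.

Besides the shell and the picture viewer there is one more tool, called by a JSON object that holds its "name" and its "arguments", one argument or row to a line. drive_tool: Moves the arm, as the interface text tells. Its arguments: {"type":"object","properties":{"increments":{"type":"array","items":{"type":"array","items":{"type":"number"}}},"newtons":{"type":"number"}},"required":["increments"]}

```bash
mkdir -p pics
python3 - <<'E'
from workcell import bot
import cv2
s=bot.state();print(s)
for n in("top","scene"):
    c=bot.camera(n);cv2.imwrite(f"pics/{n}1.png",c["pixels"][...,::-1])
    print({k:v for k,v in c.items() if k!="pixels"})
E
```

```text
{'t': 0.0, 'joints': array([ 1.20930530e+00,  9.19060480e-02,  1.23192367e+00, -3.08674015e-05,
        1.81981136e+00, -5.67304752e-02]), 'qvel': array([ 3.00533725e-05, -1.81449013e-03, -8.85719088e-04, -1.74540160e-03,
        1.74133049e-03,  8.16877556e-04]), 'tau': array([-1.52997203e-03, -4.58733487e+01, -4.18022919e+01, -1.27243811e-04,
        1.16347810e-02,  1.46628497e-05]), 'tool_pos': array([0.1799632 , 0.57206573, 0.23010129]), 'tool_rot': array([-1.97980873e-04,  1.51794920e-01,  9.88411480e-01, -1.00500737e-03]), 'ft_force': array([ 0.33065888, -0.1863081 ,  0.05786802]), 'moment': array([0.0178533 , 0.00544601, 0.08190577]), 'grasp_force': 0.0, 'gripper_width': 0.08526877354647404}
{'fx': 372.1609410800521, 'fy': 372.1609410800521, 'cx': 316.21102947910134, 'cy': 198.30170569510454, 'origin': array([0.36326034, 0.01842048, 0.91514348]), 'rotation': array([-0.70444481, -0.03968302,  0.05505837,  0.70650644])}
{'fx': 428.44688260198103, 'fy': 428.44688260198103, 'cx': 319.4696789057358, 'cy': 203.07692977766655, 'origin': array([-0.06052003, -0.29003542,  0.77772835]), 'rotation': array([ 0.80876238,  0.30510812, -0.18030549, -0.4693638 ])}
```

View pics/top1.png

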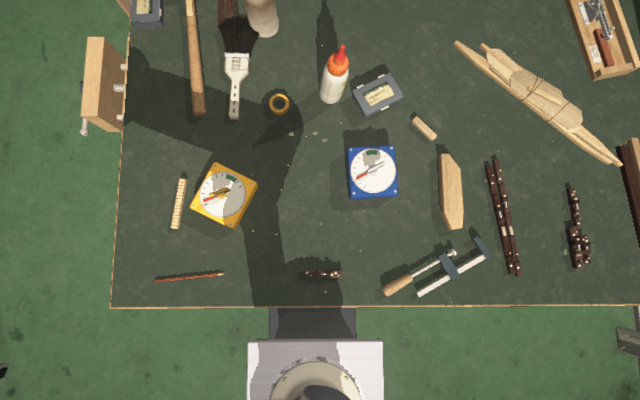

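View pics/scene1.png

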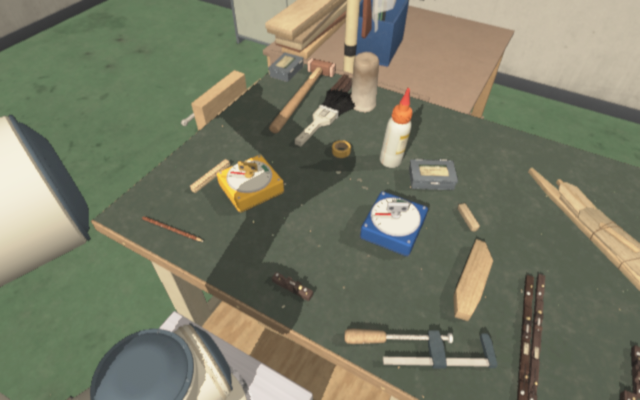

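The top view shows the yellow timer at about (224,195) with its green band at about (232,178), and the blue one at about (373,172). In the scene view yellow is at about (250,182) and blue at about (395,222).

```bash
cat > h.py <<'E'
import numpy as np,cv2
from scipy.spatial.transform import Rotation as R
def rot(q): return R.from_quat([q[1],q[2],q[3],q[0]])
def cast(c,u,v,z,s=None):
    x,y=u-c["cx"],v-c["cy"]
    if "mount" in c:
        r=np.hypot(x,y);t=r/c["fx"];d=np.array([np.sin(t)*x/r,-np.sin(t)*y/r,-np.cos(t)])
        M=c["mount"];Q=rot(s["tool_rot"]);d=Q.apply(M[:3,:3]@d);o=s["tool_pos"]+Q.apply(M[:3,3])
    else:
        d=rot(c["rotation"]).apply([x/c["fx"],-y/c["fy"],-1]);o=c["origin"]
    return o+d*(z-o[2])/d[2]
E
python3 - <<'E'
from h import *
from workcell import bot
c=bot.camera("top");im=c["pixels"]
hsv=cv2.cvtColor(im,cv2.COLOR_RGB2HSV)
for n,(x0,x1,y0,y1) in dict(yel=(180,265,155,235),blue=(340,405,140,205)).items():
    H=hsv[y0:y1,x0:x1]
    m=cv2.inRange(H,(0,0,150),(180,60,255))  # white dial
    k=max(cv2.findContours(m,0,2)[0],key=cv2.contourArea);e=cv2.minEnclosingCircle(k)
    print(n,"dial",e[0][0]+x0,e[0][1]+y0,e[1],cast(c,e[0][0]+x0,e[0][1]+y0,.05).round(4))
    lo=(18,120,80) if n=="yel" else (100,150,60);hi=(32,255,255) if n=="yel" else (130,255,255)
    m=cv2.inRange(H,lo,hi);k=max(cv2.findContours(m,0,2)[0],key=cv2.contourArea)
    b=cv2.boxPoints(cv2.minAreaRect(k))+[x0,y0];print([cast(c,*p,.048)[:2].round(3) for p in b])
    for nm,l,h in(("red",(0,130,100),(8,255,255)),("green",(50,80,40),(90,255,255))):
        v,u=np.nonzero(cv2.inRange(H,l,h));print(nm,len(u),u.mean()+x0,v.mean()+y0,cast(c,u.mean()+x0,v.mean()+y0,.055)[:2].round(4)) if len(u) else 0
cv2.imwrite("pics/ty.png",cv2.resize(im[150:240,175:270,::-1],None,fx=6,fy=6,interpolation=2))
E
```

```text
yel dial 222.1274528503418 194.18627548217773 23.022933959960938 [0.49   0.2192 0.05  ]
[array([0.46 , 0.298]), array([0.574, 0.246]), array([0.517, 0.134]), array([0.405, 0.187])]
red 17 207.35294117647058 198.94117647058823 [0.4782 0.2518]
green 9 230.77777777777777 177.88888888888889 [0.5277 0.199 ]
blue dial 372.5836296081543 169.90925216674805 22.987255096435547 [ 0.5479 -0.1351  0.05  ]
[array([ 0.496, -0.085]), array([ 0.501, -0.154]), array([ 0.489, -0.154]), array([ 0.483, -0.085])]
red 18 361.0 175.38888888888889 [ 0.5337 -0.1065]
green 10 370.3 152.0 [ 0.5903 -0.1298]
```

View pics/ty.png

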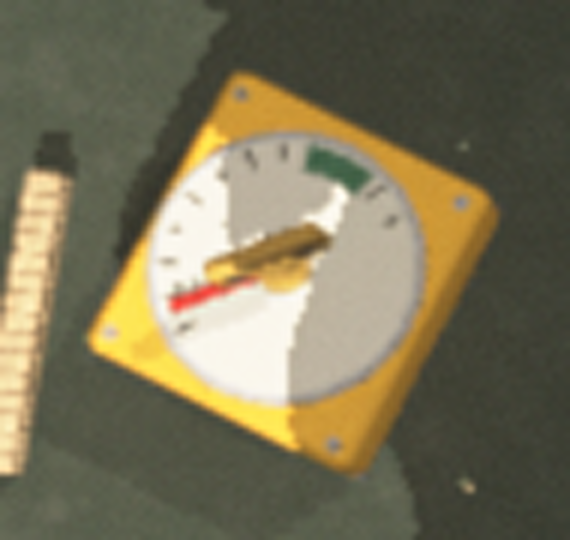

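{"name": "drive_tool", "arguments": {
  "increments": [
    [31,-36,0,0,0,-0.097,0.7],
    [31,-36,0,0,0,-0.097,0.7],
    [31,-36,0,0,0,-0.097,0.7],
    [31,-36,0,0,0,-0.097,0.7],
    [31,-36,0,0,0,-0.097,0.7]
  ]
}}

```text
t: 0.65
tool_pos: [0.3358, 0.3907, 0.231]
tool_rot: [-0.0, 0.386, 0.922, -0.0]
ft_force: [1.0, 0.5, -0.3]
gripper_width: 0.06
grasp_force: 0.0
```

{"name": "drive_tool", "arguments": {
  "increments": [
    [31,-36,0,0,0,-0.097,0.7],
    [31,-36,0,0,0,-0.097,0.7],
    [31,-36,0,0,0,-0.097,0.7],
    [31,-35,0,0,0,-0.097,0.7],
    [0,0,0,0,0,0,0.7]
  ]
}}

```text
t: 1.15
tool_pos: [0.4618, 0.245, 0.2304]
tool_rot: [0.001, 0.559, 0.829, -0.001]
ft_force: [0.0, -0.6, -0.9]
gripper_width: 0.0601
grasp_force: 0.0
```

Run:
```python
from h import *
from workcell import bot
import pickle
s=bot.state();c=bot.camera("wrist");cv2.imwrite("pics/w1.png",c["pixels"][...,::-1])
pickle.dump((s,c),open("w1.pkl","wb"))
print(s["t"],s["tool_pos"],s["tool_rot"],s["joints"].round(2),c["fx"],c["mount"])
```

```text
1.15 [0.46181211 0.24500255 0.23039974] [ 6.14579803e-04  5.59233938e-01  8.29009087e-01 -9.79564158e-04] [ 0.42 -0.12  1.44 -0.    1.82  0.04] 309.70691628693146 [[-2.64613873e-04  9.64183778e-01  2.65234937e-01  6.83009520e-02]
 [ 9.99999623e-01  3.59157898e-05  8.67096750e-04 -6.22429678e-04]
 [ 8.26514498e-04  2.65235066e-01 -9.64183425e-01 -1.42224445e-01]
 [ 0.00000000e+00  0.00000000e+00  0.00000000e+00  1.00000000e+00]]
```

View pics/w1.png

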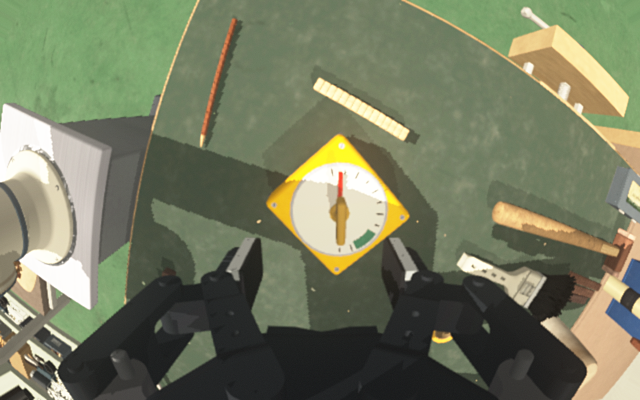

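The wrist view shows the yellow dial at about (339,209), the red pointer up at (340,180), and the green band at (364,240). The fingers straddle the timer's lower part.

```bash
cat > meas.py <<'E'
from h import *
def meas(s,c,x0,x1,y0,y1,off=(0,0)):
    hsv=cv2.cvtColor(c["pixels"],cv2.COLOR_RGB2HSV)[y0:y1,x0:x1]
    def pts(l,h,z):
        m=cv2.inRange(hsv,l,h);n,L,st,_=cv2.connectedComponentsWithStats(m)
        k=1+np.argmax(st[1:,4]);v,u=np.nonzero(L==k)
        return np.array([cast(c,a+x0,b+y0,z,s)[:2] for a,b in zip(u,v)])
    Y=pts((15,110,80),(32,255,255),.048).astype(np.float32)
    r=cv2.minAreaRect(Y*1000);ctr=np.array(r[0])/1000
    b=cv2.boxPoints(r)/1000;ang=[np.degrees(np.arctan2(*(b[(i+1)%4]-b[i])[::-1])) for i in range(4)]
    a=min(ang,key=lambda t:abs(t+25))
    G=pts((50,80,40),(95,255,255),.052);Rd=pts((0,140,90),(8,255,255),.056)
    g=np.degrees(np.arctan2(*(G-ctr).T[::-1]));t=Rd-Rd.mean(0)
    pr=np.degrees(np.arctan2(*(Rd.mean(0)-ctr)[::-1]))
    far=np.linalg.norm(Rd-ctr,axis=1).max()
    ax=np.linalg.svd(t)[2][0];ax*=np.sign(ax@(Rd.mean(0)-ctr))
    print("ctr",ctr.round(4),"size",np.round(r[1],1),"caseang",round(float(a),1),"green",g.min().round(1),g.mean().round(1),g.max().round(1),"r",np.linalg.norm(G-ctr,axis=1).mean().round(3),"ptr",pr.round(1),"axis",np.degrees(np.arctan2(ax[1],ax[0])).round(1),"far",far.round(4),len(Rd),len(G))
E
python3 - <<'E'
import pickle
from meas import *
s,c=pickle.load(open("w1.pkl","rb"))
meas(s,c,255,420,125,285)
E
```

```text
ctr [0.4899 0.2202] size [115.8 126.8] caseang -26.4 green -42.1 -27.4 -13.5 r 0.046 ptr 109.7 axis 109.7 far 0.0425 91 125
```

{"name": "drive_tool", "arguments": {
  "increments": [
    [28,-26,-15,0,0,-0.04,0.6],
    [0,0,-40,0,0,0,0.6],
    [0,0,-40,0,0,0,0.6],
    [0,0,-35,0,0,0,0.6],
    [0,0,0,0,0,0,0.6]
  ]
}}

```text
t: 1.7
tool_pos: [0.4831, 0.2233, 0.0949]
tool_rot: [-0.003, 0.571, 0.821, -0.005]
ft_force: [-0.5, -0.1, -0.1]
gripper_width: 0.0513
grasp_force: 0.0
```

Run:
```python
from meas import *
from workcell import bot
s=bot.state();c=bot.camera("wrist");cv2.imwrite("pics/w2.png",c["pixels"][...,::-1])
q=rot(s["tool_rot"]);y=q.apply([0,1,0]);print(s["tool_pos"],np.degrees(np.arctan2(y[1],y[0])),s["joints"].round(3))
import pickle;pickle.dump((s,c),open("w2.pkl","wb"))
```

```text
[0.48311348 0.22329463 0.09492287] 20.35823387511873 [ 3.690e-01 -6.500e-02  1.629e+00  1.000e-03  1.588e+00  1.300e-02]
```

View pics/w2.png

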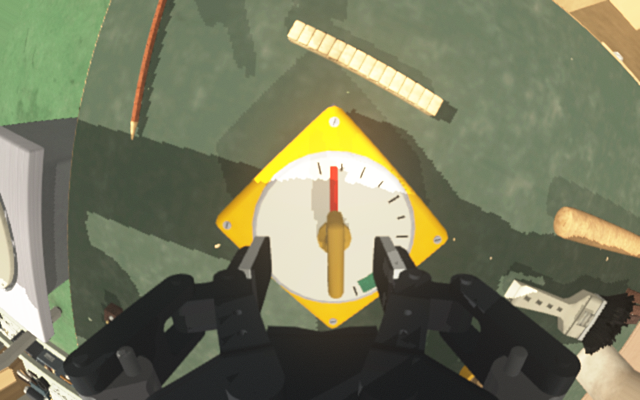

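The fingers straddle the wing, which lies at about (335,212)–(335,297), somewhat right of the midline between the pads. I'll measure the wing's centre.

Run:
```python
import pickle
from meas import *
s,c=pickle.load(open("w2.pkl","rb"))
for p in[(335,212),(335,297)]: print(cast(c,*p,.093,s).round(4))
H=cv2.cvtColor(c["pixels"],cv2.COLOR_RGB2HSV)
m=np.zeros(H.shape[:2],np.uint8);m[205:305,310:358]=cv2.inRange(H[205:305,310:358],(10,110,40),(32,255,255))
v,u=np.nonzero(m[250:295]);print("wing low part cols",u.min(),u.max(),u.mean())
print(cast(c,u.mean(),255,.093,s))
v,u=np.nonzero(cv2.inRange(H[160:215,320:345],(0,140,90),(8,255,255)));u+=320;v+=160
P=np.array([cast(c,a,b,.056,s)[:2] for a,b in zip(u,v)]);print("red near/far dir",P.mean(0),np.degrees(np.arctan2(*(P.mean(0)-[.4899,.2195])[::-1])))
```

```text
[0.4809 0.2455 0.093 ]
[0.4988 0.1995 0.093 ]
wing low part cols 324 343 335.25396825396825
[0.48947891 0.22376    0.093     ]
red near/far dir [0.48016469 0.24781603] 108.97343487903792
```

{"name": "drive_tool", "arguments": {
  "increments": [
    [7,-2,-13,0,0,0,0.6],
    [0,0,-20,0,0,0,0.6],
    [0,0,0,0,0,0,0.6]
  ],
  "newtons": 60
}}

```text
t: 2.05
tool_pos: [0.494, 0.2214, 0.0675]
tool_rot: [-0.0, 0.572, 0.82, -0.0]
ft_force: [-0.1, -0.1, -0.2]
gripper_width: 0.0514
grasp_force: 0.0
```

{"name": "drive_tool", "arguments": {
  "increments": [
    [0,0,0,0,0,0,0],
    [0,0,0,0,0,0,0],
    [0,0,0,0,0,0,0],
    [0,0,0,0,0,0,0],
    [0,0,0,0,0,0,0]
  ],
  "newtons": 60
}}

```text
t: 2.55
tool_pos: [0.4921, 0.2208, 0.0703]
tool_rot: [-0.001, 0.572, 0.82, -0.002]
ft_force: [-13.0, -4.3, 10.5]
gripper_width: 0.0075
grasp_force: 60.0
```

{"name": "drive_tool", "arguments": {
  "increments": [
    [0,0,0,0,0,0,0.4],
    [0,0,0,0,0,0,0.4],
    [0,0,0,0,0,0,0.4]
  ]
}}

```text
t: 2.85
tool_pos: [0.4945, 0.2215, 0.0689]
tool_rot: [0.0, 0.572, 0.82, 0.001]
ft_force: [-0.6, -0.1, -0.2]
gripper_width: 0.0343
grasp_force: 0.0
```

{"name": "drive_tool", "arguments": {
  "increments": [
    [-3,-1,-7,0,0,0,0.4],
    [0,0,0,0,0,0,0.4],
    [0,0,0,0,0,0,0],
    [0,0,0,0,0,0,0],
    [0,0,0,0,0,0,0]
  ],
  "newtons": 60
}}

```text
t: 3.35
tool_pos: [0.4918, 0.2206, 0.0613]
tool_rot: [0.001, 0.572, 0.82, 0.001]
ft_force: [3.7, 2.3, -2.7]
gripper_width: 0.0081
grasp_force: 58.5
```

{"name": "drive_tool", "arguments": {
  "increments": [
    [0,0,0,0,0,0,0],
    [0,0,0,0,0,0,0]
  ]
}}

```text
t: 3.55
tool_pos: [0.4917, 0.2206, 0.0613]
tool_rot: [0.0, 0.572, 0.82, 0.001]
ft_force: [4.8, 2.4, -4.4]
gripper_width: 0.0082
grasp_force: 58.5
```

{"name": "drive_tool", "arguments": {
  "increments": [
    [0,0,0,0,0,-0.12,0],
    [0,0,0,0,0,-0.12,0],
    [0,0,0,0,0,-0.12,0],
    [0,0,0,0,0,-0.12,0],
    [0,0,0,0,0,-0.12,0]
  ]
}}

```text
t: 4.05
tool_pos: [0.4937, 0.2207, 0.0614]
tool_rot: [0.001, 0.79, 0.613, 0.003]
ft_force: [15.0, 3.1, -7.7]
gripper_width: 0.0084
grasp_force: 60.1
```

{"name": "drive_tool", "arguments": {
  "increments": [
    [0,0,0,0,0,-0.12,0],
    [0,0,0,0,0,-0.12,0],
    [0,0,0,0,0,-0.12,0],
    [0,0,0,0,0,-0.12,0],
    [0,0,0,0,0,-0.12,0]
  ]
}}

```text
t: 4.55
tool_pos: [0.4954, 0.2197, 0.0614]
tool_rot: [0.002, 0.936, 0.351, 0.005]
ft_force: [20.1, -0.9, -11.6]
gripper_width: 0.0082
grasp_force: 60.1
```

{"name": "drive_tool", "arguments": {
  "increments": [
    [0,0,0,0,0,0,0],
    [0,0,0,0,0,0,0]
  ]
}}

```text
t: 4.75
tool_pos: [0.4954, 0.2197, 0.0614]
tool_rot: [0.002, 0.936, 0.353, 0.005]
ft_force: [20.4, 0.6, -11.0]
gripper_width: 0.0082
grasp_force: 59.1
```

{"name": "drive_tool", "arguments": {
  "increments": [
    [0,0,0,0,0,0,0.6],
    [0,0,0,0,0,0,0.6],
    [4,-1,0,0,0,0,0.6],
    [0,0,30,0,0,0,0.6],
    [0,0,30,0,0,0,0.6]
  ]
}}

```text
t: 5.25
tool_pos: [0.4942, 0.2191, 0.1208]
tool_rot: [-0.0, 0.935, 0.354, -0.002]
ft_force: [0.5, 0.8, 0.6]
gripper_width: 0.0513
grasp_force: 0.0
```

{"name": "drive_tool", "arguments": {
  "increments": [
    [0,0,0,0,0,0,0.6],
    [0,0,0,0,0,0,0.6]
  ]
}}

```text
t: 5.45
tool_pos: [0.4955, 0.2196, 0.1223]
tool_rot: [-0.0, 0.935, 0.354, 0.001]
ft_force: [0.3, 0.2, -1.7]
gripper_width: 0.0511
grasp_force: 0.0
```

Run:
```python
from meas import *
from workcell import bot
s=bot.state();c=bot.camera("wrist");cv2.imwrite("pics/w3.png",c["pixels"][...,::-1])
q=rot(s["tool_rot"]);y=q.apply([0,1,0]);print(s["tool_pos"],np.degrees(np.arctan2(y[1],y[0])),s["joints"].round(3))
import pickle;pickle.dump((s,c),open("w3.pkl","wb"))
```

```text
[0.49545357 0.21957208 0.12225016] -48.51643248372304 [ 0.354 -0.061  1.577  0.     1.624  1.201]
```

View pics/w3.png

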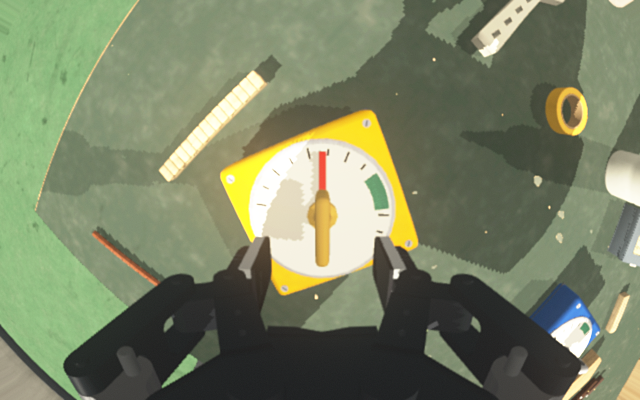

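The key followed. The pointer is up at (322,152–190), the green band is on the right at (377,192), and the wing is centred between the pads at about x = 322.

Run:
```python
import pickle
from meas import *
s,c=pickle.load(open("w3.pkl","rb"))
meas(s,c,215,420,100,240)
for p in[(322,193),(322,265)]: print(cast(c,*p,.093,s).round(4))
ctr=np.array([.491,.221])
H=cv2.cvtColor(c["pixels"],cv2.COLOR_RGB2HSV)
def ang(l,h,x0,x1,y0,y1,z):
    v,u=np.nonzero(cv2.inRange(H[y0:y1,x0:x1],l,h))
    P=np.array([cast(c,a+x0,b+y0,z,s)[:2] for a,b in zip(u,v)]);g=np.degrees(np.arctan2(*(P-ctr).T[::-1]))
    print(len(u),g.min(),g.mean(),g.max())
ang((0,140,90),(8,255,255),312,332,145,195,.056)
ang((50,80,40),(95,255,255),360,392,170,212,.052)
```

```text
ctr [0.4948 0.2226] size [108.5 122.2] caseang -26.6 green -49.5 -35.3 -17.4 r 0.043 ptr 38.7 axis 41.4 far 0.0403 242 267
[0.5115 0.2355 0.093 ]
[0.4769 0.205  0.093 ]
242 26.67162818645922 36.48929047890768 40.52079008932441
274 -44.138982410437194 -30.622398639921062 -14.073464910751815
```

{"name": "drive_tool", "arguments": {
  "increments": [
    [-1,0,-30,0,0,0,0.6],
    [0,0,-31,0,0,0,0.6],
    [0,0,0,0,0,0,0.6],
    [0,0,0,0,0,0,0],
    [0,0,0,0,0,0,0]
  ],
  "newtons": 60
}}

```text
t: 6.0
tool_pos: [0.4947, 0.2196, 0.0617]
tool_rot: [-0.0, 0.935, 0.354, 0.001]
ft_force: [0.2, -0.2, -0.3]
gripper_width: 0.0231
grasp_force: 0.0
```

{"name": "drive_tool", "arguments": {
  "increments": [
    [0,0,0,0,0,0,0],
    [0,0,0,0,0,0,0],
    [0,0,0,0,0,0,0],
    [0,0,0,0,0,0,0]
  ]
}}

```text
t: 6.4
tool_pos: [0.4954, 0.2194, 0.0623]
tool_rot: [0.0, 0.935, 0.354, 0.002]
ft_force: [1.1, -2.4, 5.5]
gripper_width: 0.0082
grasp_force: 59.0
```

{"name": "drive_tool", "arguments": {
  "increments": [
    [0,0,0,0,0,-0.12,0],
    [0,0,0,0,0,-0.12,0],
    [0,0,0,0,0,-0.12,0],
    [0,0,0,0,0,-0.12,0],
    [0,0,0,0,0,-0.12,0]
  ]
}}

```text
t: 6.9
tool_pos: [0.4961, 0.2178, 0.0623]
tool_rot: [0.001, 0.998, 0.059, 0.002]
ft_force: [3.0, -9.2, 5.5]
gripper_width: 0.0084
grasp_force: 59.9
```

{"name": "drive_tool", "arguments": {
  "increments": [
    [0,0,0,0,0,-0.12,0],
    [0,0,0,0,0,-0.12,0],
    [0,0,0,0,0,-0.12,0],
    [0,0,0,0,0,-0.12,0],
    [0,0,0,0,0,-0.12,0]
  ]
}}

```text
t: 7.4
tool_pos: [0.4958, 0.2161, 0.0623]
tool_rot: [0.002, 0.971, -0.239, 0.003]
ft_force: [1.5, -13.8, 9.0]
gripper_width: 0.008
grasp_force: 60.4
```

{"name": "drive_tool", "arguments": {
  "increments": [
    [0,0,0,0,0,0,0],
    [0,0,0,0,0,0,0],
    [0,0,0,0,0,0,0.6],
    [0,0,0,0,0,0,0.6],
    [0,0,0,0,0,0,0.6]
  ]
}}

```text
t: 7.9
tool_pos: [0.4937, 0.2198, 0.0601]
tool_rot: [-0.0, 0.972, -0.236, -0.0]
ft_force: [0.1, -1.2, 0.1]
gripper_width: 0.0502
grasp_force: 0.0
```

{"name": "drive_tool", "arguments": {
  "increments": [
    [0,0,30,0,0,0,0.6],
    [0,0,40,0,0,0,0.6],
    [0,0,30,0,0,0,0.6],
    [0,0,0,0,0,0,0.6],
    [0,0,0,0,0,0,0.6]
  ]
}}

```text
t: 8.4
tool_pos: [0.4942, 0.2199, 0.1609]
tool_rot: [-0.001, 0.972, -0.236, 0.001]
ft_force: [0.5, 0.0, -0.5]
gripper_width: 0.051
grasp_force: 0.0
```

Run:
```python
from meas import *
from workcell import bot
s=bot.state();c=bot.camera("wrist");cv2.imwrite("pics/w4.png",c["pixels"][...,::-1])
print(s["t"],s["joints"].round(3))
```

```text
8.4 [ 0.355 -0.072  1.519  0.     1.693  2.402]
```

View pics/w4.png

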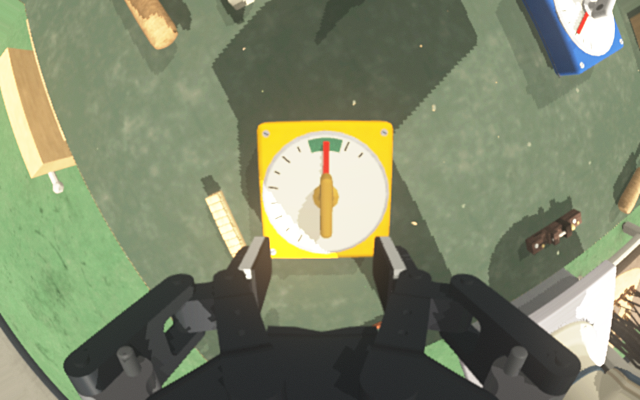

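The pointer (326,145) stands in the middle of the green band (308–343), and the gripper is open and clear. Handing in.

```bash
python3 -c "
from workcell import bot
print(bot.finish_job())"
```

```text
the job is handed in; nothing more can be done
None
```

I wound the yellow timer clockwise in two partial turns with a fresh hold half-way; the last wrist picture shows the pointer mid-way in the green band. I then let go, kept clear of the blue timer, and handed the job in at about 8.4 s.

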